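Spin the index wheel and brake it on its mark

ROBOT

A 6-joint arm with a two-finger parallel gripper is mounted at the origin on a cart in front of the work surface, level with it; the furniture and walls round the work are solid. World frame = base frame: x ahead of the robot, y to its left, z up, the work surface at z = 0. Lengths are in m, angles in rad, forces in N, time in s.
With the tool pointing down it reaches from about 0.275 to 0.975 m from the base axis. Payload 8.4 kg.
Tool frame: the origin (TCP) lies midway between the tips of the shut fingers; the grasp point (between the pads) lies 19 mm behind it; z points along the fingers, x is the direction in which the jaws open and shut, and the axes are right-handed (so a half turn about z gives the same grasp; the last joint's range is limited). The gripper opens to 92 mm and grips with 3 to 60 N. Pads are 20 mm wide; open, the fingers measure 128 mm over their backs; the gripper's body (75 mm by 189 mm) begins 69 mm behind the grasp point.
Start: joints at [1.145, 0.353, 1.633, -0, 1.155, -0.002], TCP at [0.257, 0.57, 0.215] pointing down, gripper open.
Joint ranges: [-2.63, 2.63], [-0.92, 2.1], [0.06, 2.66], [-1.3, 4.44], [0, 2.69], [-3.02, 3.02]. Speed limits (rad/s): [2.22, 2.22, 2.79, 3.14, 3.14, 3.14].

INTERFACE

Orientations are given as [roll, pitch, yaw] about the fixed x, y, z axes, in that order (R = Rz(yaw) Ry(pitch) Rx(roll)).
In Python, from station import manip, vision, ticket gives the robot as it stands.
- The arm moves only by the tool jog_arm, never from a script. Its argument "increments" is a list of rows, each a list of 3 entries, a list of its own where there are three numbers: the opening in per cent of the stroke, from 0 (shut) to 100 (fully open), then the shift along the tool's x, y, z in mm, then the turn about the tool's z in rad. A call has 1 to 12 rows; each row is the pose to reach, as a shift and turn from the pose measured when the call began, along the tool's axes at that moment; what a row does not reach only later rows make up. A row lasts 1/10 s, in which the tool goes at most 50 mm and 8.59 degrees, less where a joint would pass 70% of its speed; a pose out of reach is approached as far as the arm can. A call with a gripper value outside its range is refused whole. The fingers move at their own pace and stop on an object; "grip_force" is the grip in N (left out, the last holds). Time passes only in rows, so rows that repeat a pose let the fingers close. It gives the time, the measured TCP pose, the force and the opening at its end, in the units of the state.
- manip.read_state(): the state, without advancing time (a new reading comes with each control period).
- vision.camera(name): name is "scene" or "top" or "wrist"; returns (picture, depth): 420x560x3 uint8, red, green, blue; 420x560 float32, m along the optical axis (not along the pixel's ray), 0 where there is no reading.
- vision.camera_model(name): a dict with "fov_y" (degrees; the focal length in pixels is half the picture's height over the tangent of half this angle, whatever the lens; pixels are square), "cx", "cy" (the principal point, pixels), "position" and "orientation" of the camera in the world. Camera axes: x right, y down, z forward; pixel columns grow to the right and rows downward; lengths in m; the calibration is good to about 2 mm. A picture is of the moment at which its call begins: read the wrist's pose just before it. camera_model takes no time and is no camera call; for the wrist camera it gives the pose at the moment of the call.
- ticket.sign_off(): hands the job in, once; it reports no verdict.
The state is a dict: "time_s": time; "joint_pos": joint angles; "qvel": joint speeds; "joint_efforts": joint torques, N m; "eef_pos": TCP position; "eef_rot": TCP orientation; "force": force on the tool from outside, world axes, zero at the start; "ft_torque": the same for the moment, N m; "gripper_width": finger opening in m.
Only numpy, scipy, OpenCV 4.12 (cv2) and the standard library are available. Lean on these libraries where they do the work, as an engineer would, in place of code of your own. Each camera call takes 0.05 s, during which the arm holds its last target.

TASK

Check that the index wheel on its stand runs freely: flick its upright pin with a fingertip so that the wheel spins by itself, untouched, for at least two seconds. Then, while it is still turning, brake it with a fingertip pressed on the wheel so that its scribed line comes to rest in line with the fixed pointer (if it stops short, ease it round under the fingertip), and leave it standing there, untouched. Only touch and push: do not take the pin between the fingers, and leave the loose things around it alone.

Things in the scene. Friction and masses are not known exactly. Their poses are not given: they have to be found in the camera images.
- stand: grey bearing stand carrying the wheel, fixed to the table: round foot 120 mm across, column, bracket. Origin: centre of the foot's underside, on the wheel's axis; z up; its +x axis points from the wheel's axis to the pointer, away from the robot give or take 0.5 rad. The rim of the infeed table (154 to 240 mm high) is near on the right: keep the gripper off it
- hub (a point): point on the wheel's vertical axis at the height of the wheel's flat top face, 68 mm above the worktop. The flat top is bare from 60 to 95 mm from the axis; in the middle a hub 44 mm across with a nut stands 18 mm above it
- wheel (a joint): index wheel: flat level aluminium disc, 190 mm across, 14 thick, about 1.2 kg, turning without stops on a vertical axis (slows by about 0.2 rad/s each second). Rad, counter-clockwise from above positive, not wrapped; 0 and whole turns: line at the pointer. Starts 2.4 to 3.9, pin on the robot's side
- pin (a point): upright steel drive pin fixed on the wheel 50 mm from the axis, 12 mm across (18 mm at its foot), rising 34 mm above the wheel's top face; this point is on its axis, 16 mm above the top face. A fingertip moved sideways pushes it and so turns the wheel
- line_end (a point): outer end of the dark line scribed on the wheel's top face, running straight out from the pin to the rim; this point is on the rim, 95 mm from the axis, at top face height
- pointer_tip (a point): tip of the fixed pointer of the stand: a short dark steel blade with a pointed end that looks at the axis, 97 mm from it, 5 mm thick, its top 10 mm above the wheel's top face; its bracket, 22 mm wide, stands behind it out to 125 mm from the axis and 78 mm above the worktop
- vial_a: open glass vial, 30 mm across, 67 mm high, standing at the front edge to the right of the stand; loose bystander, origin at the centre of its underside; to be left alone
- vial_b: open glass vial, 30 mm across, 67 mm high, standing on the black tool mat to the left of the stand; loose bystander, origin at the centre of its underside; to be left alone
- vial_c: open glass vial, 30 mm across, 67 mm high, one of three things that swap places; loose bystander, origin at the centre of its underside; to be left alone
- guide_bush: brass guide bush, 30 mm across, 27 mm high, one of three things that swap places; loose bystander, origin at the centre of its underside; to be left alone
- bearing: ball bearing lying flat, 40 mm across, 12 mm high, behind the stand to the right; loose bystander, origin at the centre of its underside; to be left alone
- star_knob: black star knob, 34 mm across, 27 mm high, one of three things that swap places; loose bystander, origin at the centre of its underside; to be left alone
- crimp_die: turned steel die, 44 mm across, 34 mm high, behind the stand; loose bystander, origin at the centre of its underside; to be left alone
- flip_cap: flip-off vial cap, 32 mm across, 12 mm high, at the front edge to the right; loose bystander, origin at the centre of its underside; to be left alone

How it is judged:
On the way, in this order (a step that is already met when the one before it is completed fails the run):
1. the wheel spins by itself (faster than 0.4 rad/s, no finger on it) for 1.5 s ((velocity of joint wheel above 0.4 rad/s or velocity of joint wheel below -0.4 rad/s) and contact force between the fingers and wheel below 0.05 N), for 1.5 s.
2. a finger touches the wheel while it is still turning ((velocity of joint wheel above 0.15 rad/s or velocity of joint wheel below -0.15 rad/s) and contact force between the fingers and wheel above 0.2 N).
3. the finger has stopped the wheel: it stands still under the finger (not (velocity of joint wheel above 0.1 rad/s or velocity of joint wheel below -0.1 rad/s) and contact force between the fingers and wheel above 0.2 N), for 0.1 s.
At the end, for the whole second after the job is handed in: the wheel is at rest (below 0.05 rad/s) with the rim end of its line within 8 mm sideways of the pointer (about 5 degrees) (y of line_end in the frame of stand between -0.008 and 0.008 m and x of line_end in the frame of stand above 0 m and not (velocity of joint wheel above 0.05 rad/s or velocity of joint wheel below -0.05 rad/s)); the robot touches nothing.
It fails at once if the pin is taken between the fingers (distance between the grasp point and pin below 0.009 m).
It fails at once if a loose bystander is shifted by more than 15 mm, lifted or knocked over (distance of any of vial_a, vial_b, vial_c, guide_bush, bearing, star_knob, crimp_die, flip_cap from where it was at the start of the episode above 0.015 m or angle between any of vial_a, vial_b, vial_c's own z axis and vertical above 0.35 rad).
It also fails if it takes over 51 s, if anything falls off the work surface, if the arm or the gripper's body presses on something with over 40 N, if the wrist force passes 120 N, or if a joint passes its speed limit or range.

## Working session

There is one attempt and no reset: what is moved stays moved. The work goes in short steps, Python scripts to look and compute and a tool call to move; the robot and the scene stay as the last step left them, time stands still between calls to the robot, and variables do not carry over. Pictures are saved under pics/ and viewed, and the job is handed in when it is done.

Besides the shell and the picture viewer there is one more tool, called after ">>>" as name(argument=value, ...), one argument or row to a line, values as JSON. jog_arm: Moves the arm, as the interface text tells. Its arguments: {"type":"object","properties":{"increments":{"type":"array"},"grip_force":{"type":"number"}},"required":["increments"]}

```bash
mkdir -p pics
python3 - <<'E'
from station import manip, vision
import cv2
print(manip.read_state())
for n in ("top","scene"):
    p,d=vision.camera(n); cv2.imwrite(f"pics/{n}0.png",p[:,:,::-1]); print(n,vision.camera_model(n))
E
```

```text
{'time_s': 0.0, 'joint_pos': array([ 1.14459795e+00,  3.53667303e-01,  1.63411771e+00,  7.49817461e-06,
        1.15519321e+00, -2.42612811e-03]), 'qvel': array([-0.00032171, -0.00100192,  0.00080562,  0.00019724, -0.00190132,
        0.00023595]), 'joint_efforts': array([-3.93730865e-03, -5.93844724e+01, -3.34214830e+01,  6.95390487e-02,
        2.34970817e-02, -4.36264759e-05]), 'eef_pos': array([0.25681193, 0.56926475, 0.21385876]), 'eef_rot': array([-3.14158244e+00,  1.38554811e-03,  1.14702106e+00]), 'force': array([-0.06865459, -0.21219319,  0.59915872]), 'ft_torque': array([ 0.04583172, -0.02165681, -0.04676024]), 'gripper_width': 0.09193999958026773}
top {'fov_y': 45.287807149463916, 'cx': 278.03199408404254, 'cy': 204.79077991597836, 'position': array([0.43220186, 0.208315  , 1.29261412]), 'orientation': array([-3.03168089,  0.00526246, -1.57631229])}
scene {'fov_y': 43.220680350285654, 'cx': 276.6846830613277, 'cy': 207.67626908383295, 'position': array([ 0.05519172, -0.48324931,  0.87262326]), 'orientation': array([-2.3206602 , -0.00746223, -0.61621919])}
```

View pics/top0.png

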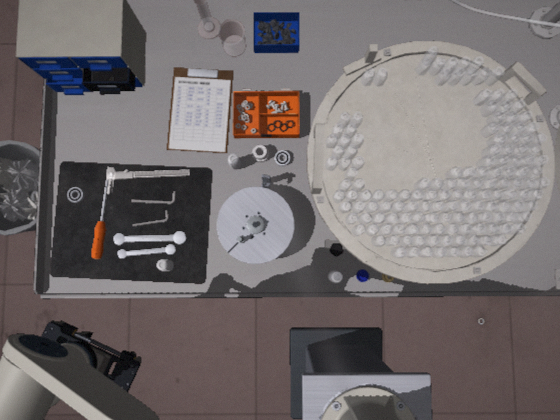

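View pics/scene0.png

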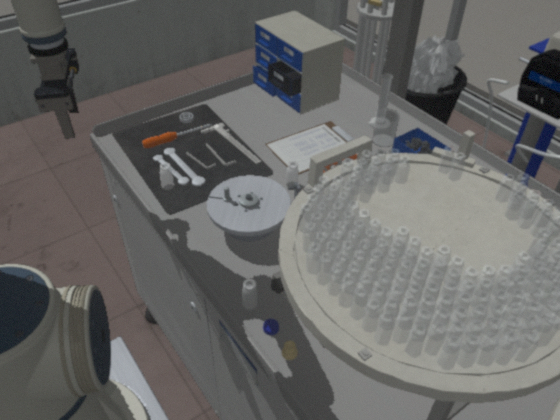

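The top view shows the wheel at about (255,225), the pointer at about (278,181) and the pin at about (237,241). I'll zoom in and measure these.

```bash
cat > h.py <<'E'
import numpy as np, cv2
from scipy.spatial.transform import Rotation as R
from station import manip, vision
def ray(m,u,v):
    f=210/np.tan(np.radians(m['fov_y'])/2)
    d=R.from_euler('xyz',m['orientation']).as_matrix()@np.array([(u-m['cx'])/f,(v-m['cy'])/f,1]); return np.array(m['position']),d
def onz(m,u,v,z):
    p,d=ray(m,u,v); return p+d*(z-p[2])/d[2]
def proj(m,P):
    f=210/np.tan(np.radians(m['fov_y'])/2)
    c=R.from_euler('xyz',m['orientation']).as_matrix().T@(np.array(P)-m['position']); return c[:2]/c[2]*f+[m['cx'],m['cy']]
def crop(img,x0,y0,x1,y1,s,fn): cv2.imwrite(fn,cv2.resize(img[y0:y1,x0:x1,::-1],None,fx=s,fy=s,interpolation=cv2.INTER_CUBIC))
E
python3 - <<'E'
from h import *
img=cv2.imread('pics/top0.png')[:,:,::-1]
m=vision.camera_model('top')
crop(img,205,140,305,290,4,'pics/topc.png')
img2=cv2.imread('pics/scene0.png')[:,:,::-1]; crop(img2,190,160,310,260,6,'pics/scc.png')
print(onz(m,255,225,.068),onz(m,278,181,.078),onz(m,335,277,.067))
g=cv2.cvtColor(np.ascontiguousarray(img),cv2.COLOR_RGB2GRAY)
mk=(g>120).astype(np.uint8); 
n,l,s,c=cv2.connectedComponentsWithStats(mk)
k=l[215,230]; print(k,s[k],c[k], g[215,230])
cs,_=cv2.findContours((l==k).astype(np.uint8),0,1)
h=cv2.convexHull(max(cs,key=len)); print(cv2.fitEllipse(h))
E
```

```text
[0.51817029 0.27042195 0.068     ] [0.62468395 0.21372335 0.078     ] [0.39158609 0.0776994  0.067     ]
2 [   46     0   514   293 97541] [342.16783711 143.63863401] 173
((305.4017333984375, 167.70584106445312), (381.4768371582031, 585.6939697265625), 94.73565673828125)
```

View pics/topc.png

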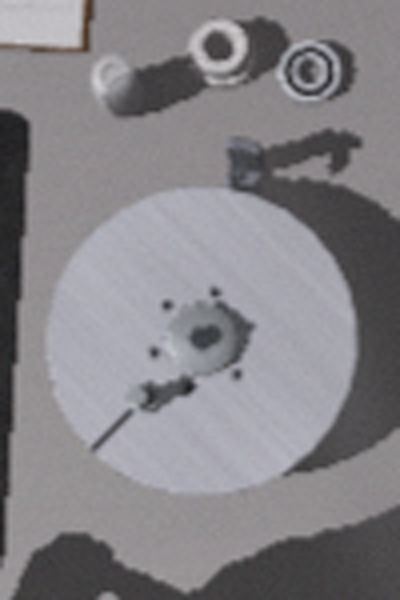

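View pics/scc.png

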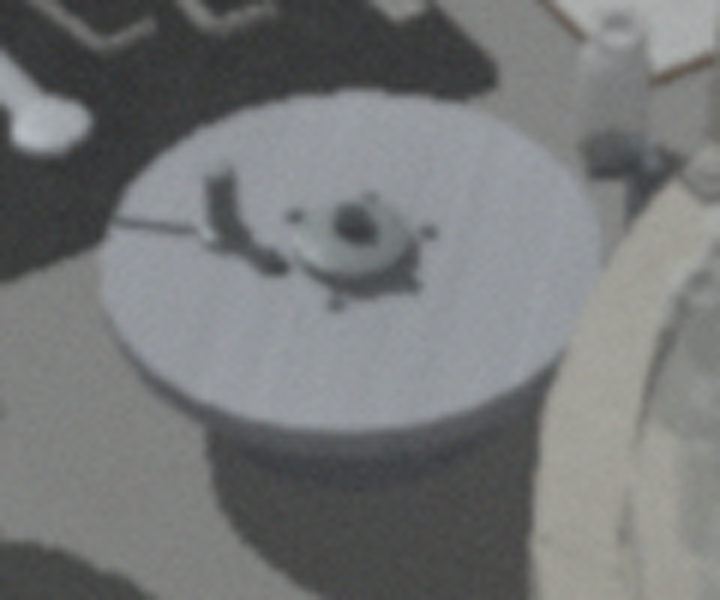

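Run:
```python
from h import *
img=cv2.imread('pics/top0.png')[:,:,::-1]
m=vision.camera_model('top')
g=cv2.cvtColor(np.ascontiguousarray(img),cv2.COLOR_RGB2GRAY).astype(float)
hsv=cv2.cvtColor(np.ascontiguousarray(img),cv2.COLOR_RGB2HSV)
# bluish-bright disc
b=img[:,:,2].astype(int)-img[:,:,0]
mk=((b>3)&(g>125)).astype(np.uint8); mk[:180]=0;mk[270:]=0;mk[:,:210]=0;mk[:,300:]=0
mk=cv2.morphologyEx(mk,cv2.MORPH_OPEN,np.ones((3,3)))
n,l,s,c=cv2.connectedComponentsWithStats(mk); k=1+s[1:,4].argmax(); print(s[k])
cs,_=cv2.findContours((l==k).astype(np.uint8),0,1)
h=cv2.convexHull(max(cs,key=len))[:,0]
P=np.array([onz(m,u,v,.068)[:2] for u,v in h])
A=np.c_[2*P,np.ones(len(P))]; x=np.linalg.lstsq(A,(P**2).sum(1),rcond=None)[0]
c=x[:2]; r=np.sqrt(x[2]+c@c); print('hub',c,'r',r)
L=onz(m,205+93/4-.4,140+451/4-.4,.068)[:2]
T=onz(m,205+239/4-.4,140+188/4-.4,.078)[:2]
B=onz(m,205+246/4-.4,140+140/4-.4,.078)[:2]
pin=onz(m,205+140/4-.4,140+392/4-.4,.102)[:2]
for nme,q in (('line',L),('tip',T),('brk',B),('pintop',pin)):
    d=q-c; print(nme,q,np.linalg.norm(d),np.arctan2(d[1],d[0]))
ms=vision.camera_model('scene'); 
print('scene hub px',proj(ms,[*c,.068]), 'line', proj(ms,[*L,.068]))
for nme,(u,v),z in [('va',(335,277),.067),('vb',(165,265),.067),('vc',(232,160),.067),('bush',(260,152),.027),('bear',(283,157),.012),('knob',(336,249),.027),('cap',(362,276),.012),('x',(320,180),.24),('x2',(310,150),.24)]: print(nme,onz(m,u,v,z)[:2]-c, onz(m,u,v,z))
```

```text
[ 217  187   77   77 4413]
hub [0.51919358 0.27057735] r 0.09429978741539956
line [0.45216624 0.33626791] 0.09385047992536973 2.3662664474603177
tip [0.61109029 0.24707177] 0.09485524817987143 -0.2504137056853255
brk [0.64068719 0.24271917] 0.12464660342937336 -0.22540109152151383
pintop [0.48616891 0.3051185 ] 0.047788280591512765 2.3337537936153003
scene hub px [248.71534198 201.66074779] line [208.18838812 197.03142726]
va [-0.12760748 -0.19287796] [0.39158609 0.0776994  0.067     ]
vb [-0.0966463  0.2178306] [0.42254727 0.48840795 0.067     ]
vc [0.16051957 0.05675304] [0.67971314 0.3273304  0.067     ]
bush [ 0.18893179 -0.01096952] [0.70812536 0.25960784 0.027     ]
bear [ 0.17864295 -0.0698376 ] [0.69783653 0.20073975 0.012     ]
knob [-0.05952432 -0.20088723] [0.45966926 0.06969013 0.027     ]
cap [-0.1272998  -0.26672606] [0.39189378 0.00385129 0.012     ]
x [ 0.08139231 -0.14638592] [0.60058588 0.12419144 0.24      ]
x2 [ 0.1461185  -0.12605661] [0.66531208 0.14452075 0.24      ]
```

Measured: hub (0.519, 0.271), fitted radius 94 mm against 95 mm given. The pointer bears about -0.237 rad in world and the pin and line bear 2.35 rad, so the wheel is at about 2.6, within the stated range. I'll shut the gripper, turn tool x tangential, and stage behind the pin for a counter-clockwise push on the side away from the infeed table.

>>> jog_arm(
  increments=[
    [0, [-13, 42, 0], 0.1],
    [0, [-26, 84, 0], 0.2],
    [0, [-40, 125, 10], 0.3],
    [0, [-53, 167, 20], 0.367],
    [0, [-66, 209, 40], 0.367],
    [0, [-80, 250, 60], 0.367],
    [0, [-93, 292, 75], 0.367],
    [0, [-106, 334, 84], 0.367],
    [0, [-106, 334, 84], 0.367],
    [0, [-106, 334, 84], 0.367],
    [0, [-106, 334, 84], 0.367],
  ],
  grip_force=20,
)

```text
time_s: 1.2
eef_pos: [0.517, 0.3358, 0.1302]
eef_rot: [3.142, 0.001, 0.78]
force: [0.1, 0.4, 1.2]
gripper_width: 0.0057
```

Run:
```python
from h import *
s=manip.read_state(); print(s['time_s'],s['eef_pos'],s['eef_rot'],s['gripper_width'],s['force'])
a,_=vision.camera('top'); b,_=vision.camera('wrist')
cv2.imwrite('pics/w1.png',b[:,:,::-1]); crop(a,175,130,345,290,4,'pics/t1.png')
```

```text
1.2 [0.51701951 0.33580091 0.13016   ] [3.14153720e+00 1.31251801e-03 7.80252250e-01] 0.005733340650013737 [0.09388783 0.35678903 1.20029997]
```

View pics/w1.png

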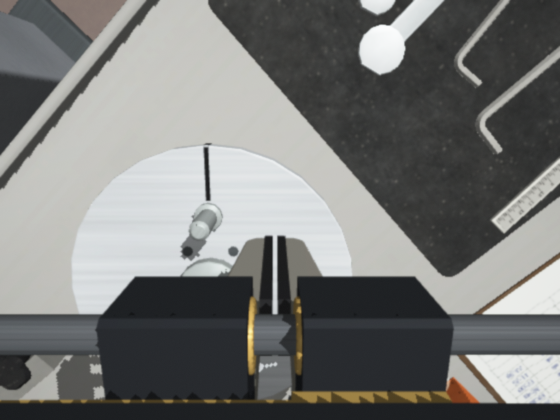

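View pics/t1.png

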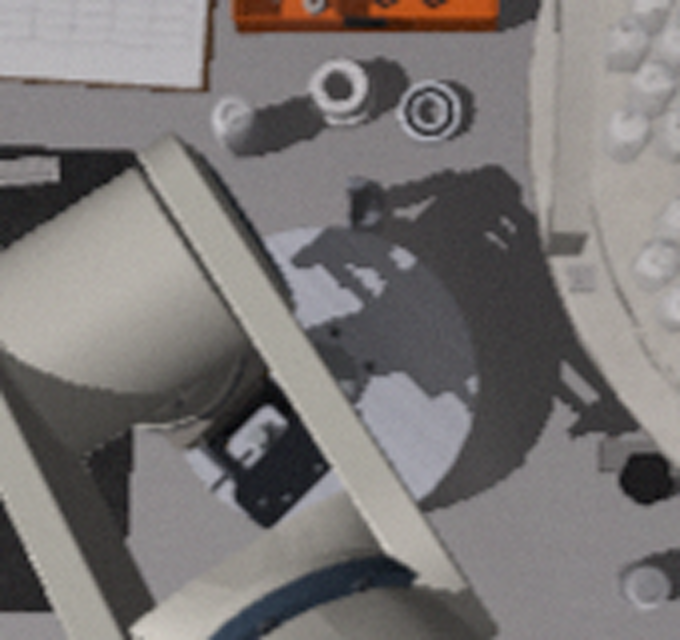

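The wrist view shows the wheel clearly: line end (207,145), pin foot (209,213), finger tips at about (275,238). The fingers taper to slim tips. I'll check the line bearing from this picture.

```bash
cat >> h.py <<'E'
hub=np.array([.5192,.2706])
def ang(m,u,v,z=.068):
    q=onz(m,u,v,z)[:2]; d=q-hub; return q,np.linalg.norm(d),np.arctan2(d[1],d[0])
E
python3 - <<'E'
from h import *
m=vision.camera_model('wrist'); print(m)
print(ang(m,207,145),ang(m,208,199),ang(m,200,228,.102)); print(ang(m,275,238,.13))
for t in (0,1,2,3,4,5): print(t,proj(m,[*(hub+.095*np.array([np.cos(t),np.sin(t)])),.068]))
print(proj(m,[*(hub+.097*np.array([np.cos(-.237),np.sin(-.237)])),.078]))
E
```

```text
{'fov_y': 58.42617527386435, 'cx': 274.56166471768586, 'cy': 205.6155011118531, 'position': array([0.46973253, 0.38268452, 0.3005297 ]), 'orientation': array([ 2.90116478e+00, -3.94311570e-05,  7.81304049e-01])}
(array([0.45351719, 0.34021202]), np.float64(0.09570822523904969), np.float64(2.327160857690885)) (array([0.47684238, 0.31553129]), np.float64(0.06174940211449999), np.float64(2.3267185507623127)) (array([0.48373776, 0.31009096]), np.float64(0.05307641880928809), np.float64(2.3024964233206617))
(array([0.51054299, 0.34184537]), np.float64(0.07176940305304137), np.float64(1.6917133226261831))
0 [307.5515134  374.15468865]
1 [348.5869232  259.69141715]
2 [256.65432232 155.6411487 ]
3 [112.94341744 177.15182508]
4 [ 70.39210619 298.26040611]
5 [152.35533707 394.08307318]
[284.68295026 403.11524379]
```

>>> jog_arm(
  increments=[
    [0, [0, 0, 25], 0],
    [0, [0, 0, 48], 0],
    [0, [-4, 0, 48], 0],
    [0, [-14, 0, 48], 0],
    [0, [-24, 0, 48], 0],
    [0, [-34, 0, 48], 0],
    [0, [-44, 0, 48], 0],
    [0, [-54, 0, 48], 0],
    [0, [-62, 0, 48], 0],
    [0, [-52, 0, 46], 0],
    [0, [-45, 0, 15], 0],
    [0, [-45, 0, -20], 0],
  ],
)

```text
time_s: 2.5
eef_pos: [0.4856, 0.3053, 0.1507]
eef_rot: [-3.142, 0.002, 0.781]
force: [1.0, 0.4, 0.4]
gripper_width: 0.0003
```

Run:
```python
from h import *
s=manip.read_state(); print(s['time_s'],s['eef_pos'],s['eef_rot'],s['gripper_width'],s['force'])
import json
for i in range(2):
    m=vision.camera_model('wrist'); t=manip.read_state()['time_s']; b,_=vision.camera('wrist')
    cv2.imwrite(f'pics/w2_{i}.png',b[:,:,::-1]); m={k:np.array(v).tolist() for k,v in m.items()}; m['t']=t; json.dump(m,open(f'w2_{i}.json','w')); print(t)
a=[cv2.imread(f'pics/w2_{i}.png') for i in (0,1)]
cv2.imwrite('pics/w2.png',cv2.resize(np.hstack(a),(800,300)))
```

```text
2.5 [0.48561503 0.30530515 0.1506602 ] [-3.14155920e+00  1.82814996e-03  7.81336712e-01] 0.0003152938478400579 [0.98943311 0.38997781 0.43268716]
2.5
2.55
```

View pics/w2.png

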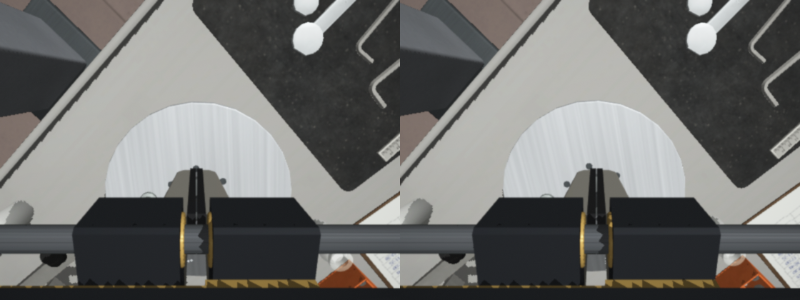

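The wheel is spinning: a screw hole on it moved visibly between the two pictures. I'll move out to the braking radius, then time the wheel.

>>> jog_arm(
  increments=[
    [0, [0, -15, 0], 0],
    [0, [0, -30, 0], 0],
    [0, [0, -30, 20], 0],
    [0, [0, -30, 40], 0],
    [0, [0, -30, 60], 0],
    [0, [0, -30, 65], 0],
    [0, [0, -30, 65], 0],
  ],
)

```text
time_s: 3.3
eef_pos: [0.4662, 0.3286, 0.0887]
eef_rot: [3.14, -0.004, 0.782]
force: [-0.1, 0.5, -0.3]
gripper_width: 0.0004
```

```bash
cat > shot.py <<'E'
from h import *
import json,sys
n=sys.argv[1]; out=[]
s=manip.read_state(); print(s['time_s'],s['eef_pos'],s['force'])
ims=[]
for c in sys.argv[2:]:
    m=vision.camera_model(c); t=manip.read_state()['time_s']; b,_=vision.camera(c)
    cv2.imwrite(f'pics/{n}_{c}_{t:.2f}.png',b[:,:,::-1]); ims.append(b[:,:,::-1]); print(c,t)
    m={k:np.array(v).tolist() for k,v in m.items()}; out.append((c,t,m))
json.dump(out,open(f'{n}.json','w'))
if len(ims)>1: cv2.imwrite(f'pics/{n}.png',cv2.resize(np.vstack([np.hstack(ims[:2]),np.hstack(ims[2:4])]) if len(ims)==4 else np.hstack(ims[:2]),(800,600 if len(ims)==4 else 300)))
E
python3 shot.py a scene wrist top wrist
```

```text
3.3 [0.4661801  0.32855607 0.08866431] [-0.11868815  0.45665763 -0.26897344]
scene 3.3
wrist 3.35
top 3.4
wrist 3.45
```

View pics/a.png

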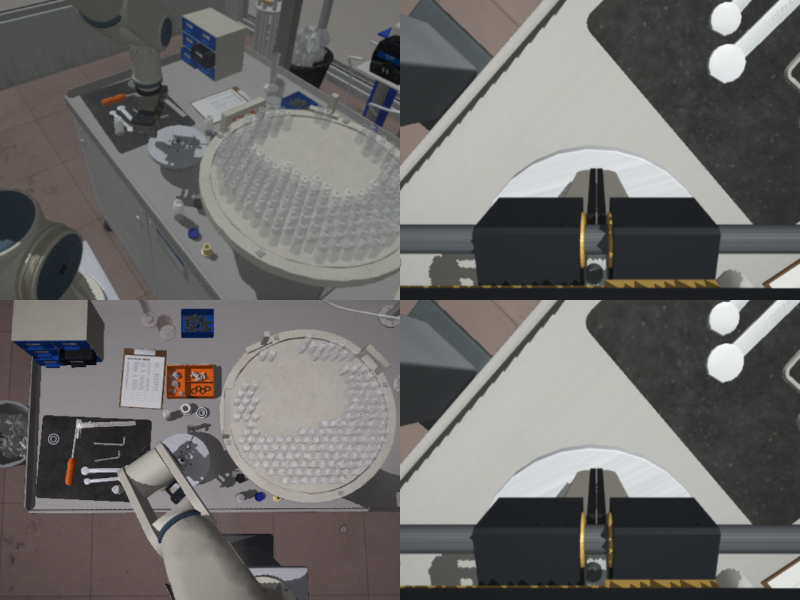

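Run:
```python
from h import *
a=cv2.imread('pics/a_scene_3.30.png')[150:270,190:320]; b=cv2.imread('pics/a_top_3.40.png')[170:290,200:330]
cv2.imwrite('pics/az.png',cv2.resize(np.hstack([a,b]),None,fx=3,fy=3,interpolation=2))
```

```text
(no output)
```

View pics/az.png

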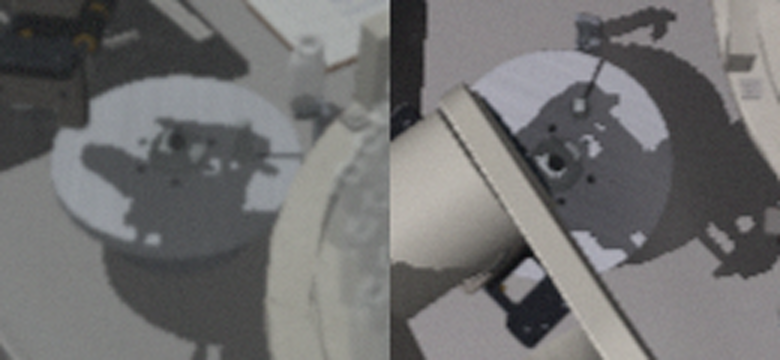

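Run:
```python
from h import *
ms=vision.camera_model('scene');mt=vision.camera_model('top')
print(ang(ms,290.5,201.7)); print(ang(mt,271.4,189)); print(ang(mt,200+198/3-.4,170+96/3-.4))
```

```text
(array([0.59642009, 0.2166691 ]), np.float64(0.09418856227851714), np.float64(-0.6096547163851105))
(array([0.60649987, 0.23008777]), np.float64(0.09624192810273187), np.float64(-0.43448309202742447))
(array([0.57543017, 0.24442261]), np.float64(0.062024894910715174), np.float64(-0.43570146642385615))
```

Speed is about 1.75 rad/s counter-clockwise. The line just passed the pointer and should come round again at about 8.7 s at roughly 0.7 rad/s. I'll hold off and let it run free.

>>> jog_arm(
  increments=[
    [0, [0, 0, 0], 0],
    [0, [0, 0, 0], 0],
    [0, [0, 0, 0], 0],
    [0, [0, 0, 0], 0],
    [0, [0, 0, 0], 0],
    [0, [0, 0, 0], 0],
    [0, [0, 0, 0], 0],
    [0, [0, 0, 0], 0],
    [0, [0, 0, 0], 0],
    [0, [0, 0, 0], 0],
    [0, [0, 0, 0], 0],
    [0, [0, 0, 0], 0],
  ],
)

```text
time_s: 4.7
eef_pos: [0.4681, 0.3291, 0.0909]
eef_rot: [3.139, -0.008, 0.782]
force: [0.4, 0.4, 0.3]
gripper_width: 0.0001
```

>>> jog_arm(
  increments=[
    [0, [0, 0, 3], 0],
    [0, [0, 0, 6], 0],
    [0, [0, 0, 9], 0],
    [0, [0, 0, 12], 0],
    [0, [0, 0, 12], 0],
    [0, [0, 0, 12], 0],
    [0, [0, 0, 12], 0],
    [0, [0, 0, 12], 0],
    [0, [0, 0, 12], 0],
    [0, [0, 0, 12], 0],
    [0, [0, 0, 12], 0],
    [0, [0, 0, 12], 0],
  ],
)

```text
time_s: 5.9
eef_pos: [0.4682, 0.3291, 0.0789]
eef_rot: [3.139, -0.008, 0.782]
force: [-1.5, -0.6, 0.5]
gripper_width: 0.0007
```

```bash
python3 shot.py b scene top
python3 - <<'E'
from h import *
import glob
s=sorted(glob.glob('pics/b_scene*'))[-1];t=sorted(glob.glob('pics/b_top*'))[-1]
a=cv2.imread(s)[150:270,190:320]; b=cv2.imread(t)[170:290,200:330]
cv2.imwrite('pics/bz.png',cv2.resize(np.hstack([a,b]),None,fx=3,fy=3,interpolation=2))
E
```

```text
5.9 [0.468176   0.3290926  0.07888698] [-1.54692445 -0.61985286  0.50445876]
scene 5.9
top 5.95
```

View pics/bz.png

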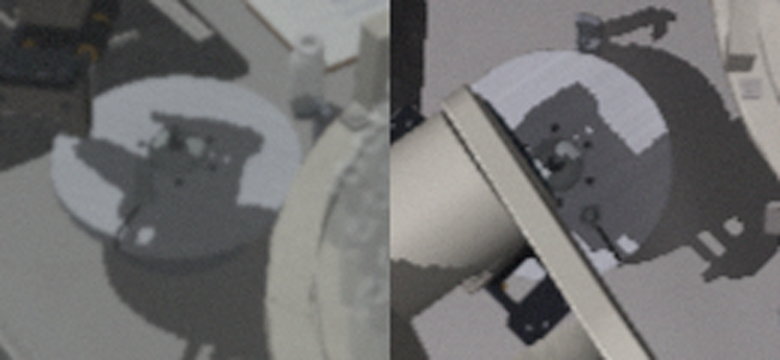

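Run:
```python
from h import *
ms=vision.camera_model('scene');mt=vision.camera_model('top')
a=ang(ms,190+119/3-.4,150+245/3-.4); b=ang(mt,200+229/3-.4,170+264/3-.4); print(a,b)
th=b[2]+2*np.pi; t0=3.4;th0=-.4345
# th-th0 = w dt - .1dt^2
dt=5.95-t0; w=(th-th0+.1*dt*dt)/dt; print('w0',w,'now',w-.2*dt)
tgt=2*np.pi-.237
for x in (.15,.2,.25):
    ww=(th-th0+x/2*dt*dt)/dt
    print(x,np.roots([-x/2,ww,-(tgt-th0)])+t0)
```

```text
(array([0.43429861, 0.21589078]), np.float64(0.10100170413207357), np.float64(-2.569174504040088)) (array([0.43886631, 0.21980075]), np.float64(0.09504769858325965), np.float64(-2.577723230031671))
w0 1.8785145400580057 now 1.3685145400580057
0.15 [23.24200034  7.75486019]
0.2 [17.63132965  7.95381575]
0.25 [14.08672542  8.2513909 ]
```

>>> jog_arm(
  increments=[
    [0, [0, 0, 3], 0],
    [0, [0, 0, 6], 0],
    [0, [0, 0, 7], 0],
    [0, [0, 0, 7], 0],
    [0, [0, 0, 7], 0],
    [0, [0, 0, 7], 0],
    [0, [0, 0, 7], 0],
    [0, [0, 0, 7], 0],
  ],
)

```text
time_s: 6.8
eef_pos: [0.4682, 0.3291, 0.0719]
eef_rot: [3.139, -0.008, 0.782]
force: [-0.4, 0.4, -0.1]
gripper_width: 0.0003
```

```bash
python3 shot.py c scene top
python3 - <<'E'
from h import *
import glob
s=sorted(glob.glob('pics/c_scene*'))[-1];t=sorted(glob.glob('pics/c_top*'))[-1]
a=cv2.imread(s)[150:270,190:320]; b=cv2.imread(t)[170:290,200:330]
cv2.imwrite('pics/cz.png',cv2.resize(np.hstack([a,b]),None,fx=3,fy=3,interpolation=2))
E
```

```text
6.8 [0.46824358 0.32912592 0.07194565] [-0.372694    0.40732077 -0.10714456]
scene 6.8
top 6.85
```

View pics/cz.png

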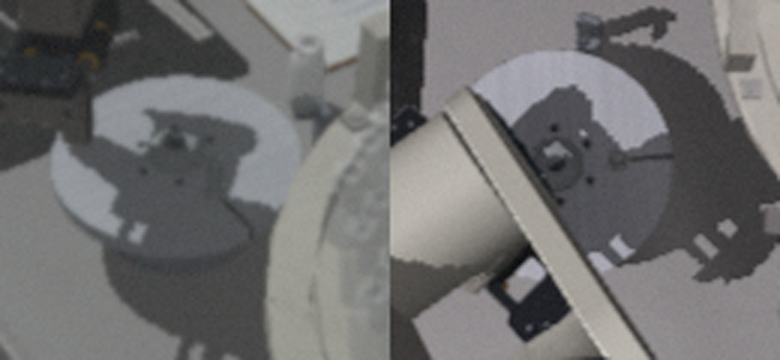

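Run:
```python
from h import *
ms=vision.camera_model('scene');mt=vision.camera_model('top')
a=ang(ms,190+252/3-.4,150+240/3-.4); b=ang(mt,200+283/3-.4,170+156/3-.4); print(a,b)
T=np.array([3.3,3.4,5.9,5.95,6.8,6.85]);A=np.array([-.61,-.4345,-2.569+6.283,-2.578+6.283,a[2]+6.283,b[2]+6.283]);print(A)
p=np.polyfit(T,A,2);print(p*[2,1,1],'res',A-np.polyval(p,T),'w now',np.polyval(np.polyder(p),6.9)); print(np.roots(p-[0,0,6.283-.237]))
```

```text
(array([0.51438204, 0.166118  ]), np.float64(0.10459302103299001), np.float64(-1.6168765327462533)) (array([0.52591475, 0.17547298]), np.float64(0.09536371640836984), np.float64(-1.5003260125454967))
[-0.61       -0.4345      3.714       3.705       4.66612347  4.78267399]
[-0.2946237   3.00874522 -8.94734569] res [ 0.01271251 -0.01396307  0.03767438 -0.03448061 -0.0342984   0.03235519] w now 0.9758416934392415
[11.79603182  8.62829403]
```

>>> jog_arm(
  increments=[
    [0, [0, 0, 0], 0],
    [0, [0, 0, 0], 0],
    [0, [0, 0, 1], 0],
    [0, [0, 0, 1], 0],
    [0, [0, 0, 1], 0],
    [0, [0, 0, 1], 0],
  ],
)

```text
time_s: 7.5
eef_pos: [0.4682, 0.3291, 0.0709]
eef_rot: [3.139, -0.008, 0.782]
force: [-0.0, 0.2, -0.3]
gripper_width: 0.0012
```

```bash
python3 shot.py d scene top
python3 - <<'E'
from h import *
import glob
s=sorted(glob.glob('pics/d_scene*'))[-1];t=sorted(glob.glob('pics/d_top*'))[-1]
a=cv2.imread(s)[150:270,190:320]; b=cv2.imread(t)[170:290,200:330]
cv2.imwrite('pics/dz.png',cv2.resize(np.hstack([a,b]),None,fx=3,fy=3,interpolation=2))
E
```

```text
7.5 [0.46823269 0.32914791 0.07092274] [-0.03301602  0.23809449 -0.27969527]
scene 7.5
top 7.55
```

View pics/dz.png

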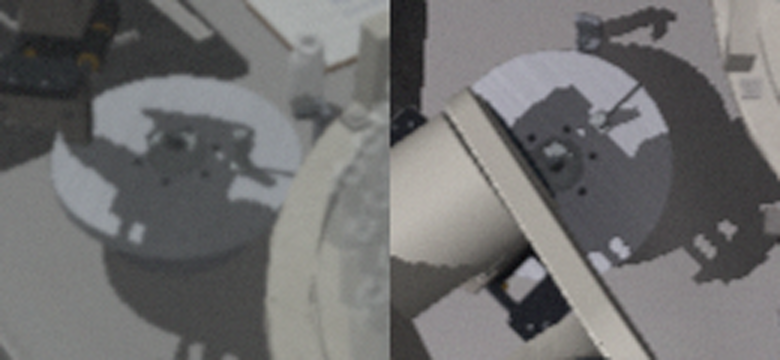

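Run:
```python
from h import *
mt=vision.camera_model('top')
print(ang(mt,200+252/3-.4,170+82/3-.4), ang(mt,200+213/3-.4,170+121/3-.4))
```

```text
(array([0.58667767, 0.20025694]), np.float64(0.0974750306193199), np.float64(-0.8061858553380852)) (array([0.554843  , 0.23225415]), np.float64(0.052352911608184366), np.float64(-0.8219124992654046))
```

The line is at -0.81 rad, turning at about 0.9 rad/s, so it reaches the pointer (-0.237) at about 8.2 s. Braking now.

>>> jog_arm(
  increments=[
    [0, [0, 0, 1], 0],
    [0, [0, 0, 1.5], 0],
    [0, [0, 0, 2], 0],
    [0, [0, 0, 2.5], 0],
    [0, [0, 0, 3], 0],
    [0, [0, 0, 4], 0],
    [0, [0, 0, 4.5], 0],
    [0, [0, 0, 4.5], 0],
    [0, [0, 0, 4.5], 0],
  ],
)

```text
time_s: 8.5
eef_pos: [0.4698, 0.3305, 0.0683]
eef_rot: [3.139, -0.012, 0.781]
force: [-2.0, 0.9, 15.1]
gripper_width: 0.0003
```

```bash
python3 shot.py e scene top
python3 - <<'E'
from h import *
import glob
s=sorted(glob.glob('pics/e_scene*'))[-1];t=sorted(glob.glob('pics/e_top*'))[-1]
a=cv2.imread(s)[150:270,190:320]; b=cv2.imread(t)[170:290,200:330]
cv2.imwrite('pics/ez.png',cv2.resize(np.hstack([a,b]),None,fx=3,fy=3,interpolation=2))
E
```

```text
8.5 [0.46976213 0.3304942  0.0683414 ] [-2.02447679  0.94133707 15.08859915]
scene 8.5
top 8.55
```

View pics/ez.png

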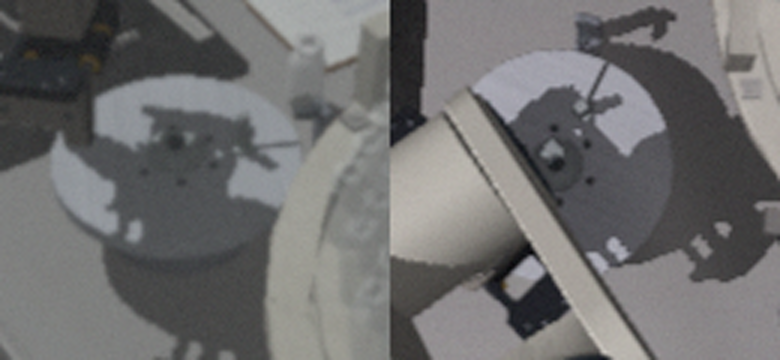

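The wheel has stopped under 15 N, a little short of the pointer. I'll measure the remaining angle.

Run:
```python
from h import *
import glob
b=cv2.imread(sorted(glob.glob('pics/e_top*'))[-1])[165:235,240:310]
cv2.imwrite('pics/ez2.png',cv2.resize(b,None,fx=8,fy=8,interpolation=2))
```

```text
(no output)
```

View pics/ez2.png

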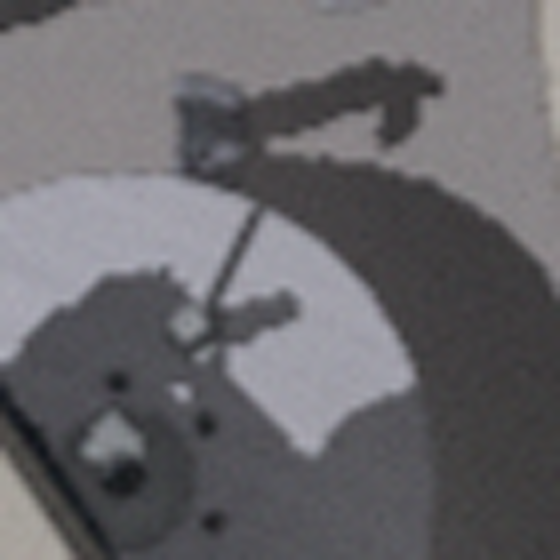

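Run:
```python
from h import *
mt=vision.camera_model('top')
f=lambda x,y,z:ang(mt,240+x/8-.45,165+y/8-.45,z)
print('line',f(263,207,.068),f(215,295,.068))
print('brk back',f(212,82,.078),'front',f(213,160,.078), 'tip',f(200,178,.078))
# drag arc moves
th=np.arctan2(*(manip.read_state()['eef_pos'][:2]-hub)[::-1]);r=np.linalg.norm(manip.read_state()['eef_pos'][:2]-hub);yaw=.781
print(th,r)
for d in (.05,.1,.15,.2,.25):
    D=r*np.array([np.cos(th+d)-np.cos(th),np.sin(th+d)-np.sin(th)])*1000
    print(d,D@[np.cos(yaw),np.sin(yaw)],D@[np.sin(yaw),-np.cos(yaw)])
```

```text
line (array([0.6029518 , 0.22758526]), np.float64(0.09415217148251671), np.float64(-0.4744665538727751)) (array([0.57584936, 0.24240025]), np.float64(0.06328013649919416), np.float64(-0.46188176867390573))
brk back (array([0.64019296, 0.24284282]), np.float64(0.12413603954632799), np.float64(-0.22550940727171775)) front (array([0.61611193, 0.2426079 ]), np.float64(0.10087358257784147), np.float64(-0.28118759704084184)) tip (array([0.61059481, 0.24658546]), np.float64(0.09449713781182194), np.float64(-0.25694785020145366))
2.260781142024506 0.07766894666385156
0.05 -3.8745847331625742 -0.25615364147354736
0.1 -7.757129590537598 -0.3183386313640639
0.15 -11.63793023197184 -0.18639953958211689
0.2 -15.507286676943679 0.1393338548553773
0.25 -19.35552754946251 0.6580473881009969
```

>>> jog_arm(
  increments=[
    [0, [-1, 0, 2], 0],
    [0, [-3, 0, 2], 0],
    [0, [-6, 0, 2], 0],
    [0, [-9, 0, 2], 0],
    [0, [-12, 0, 2], 0],
    [0, [-15, 0, 2], 0],
    [0, [-17, 0, 2], 0],
    [0, [-17.5, 0, 2], 0],
    [0, [-17.5, 0, 2], 0],
    [0, [-17.5, 0, 2], 0],
  ],
)

```text
time_s: 9.6
eef_pos: [0.46, 0.3196, 0.0683]
eef_rot: [3.137, -0.018, 0.782]
force: [2.0, -0.7, 15.4]
gripper_width: 0.0004
```

```bash
python3 shot.py f scene top
python3 - <<'E'
from h import *
import glob
b=cv2.imread(sorted(glob.glob('pics/f_top*'))[-1])[165:235,240:310]
cv2.imwrite('pics/fz2.png',cv2.resize(b,None,fx=8,fy=8,interpolation=2))
E
```

```text
9.6 [0.46004197 0.31961105 0.06834023] [ 1.99934121 -0.72190614 15.43192648]
scene 9.6
top 9.65
```

View pics/fz2.png

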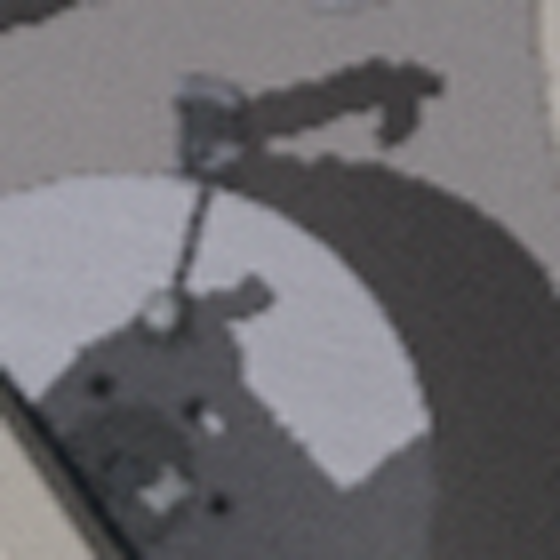

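The line now runs to the bracket's front at about (210,185). I'll lift straight up and raise the tool to check the pointer with the wrist camera.

>>> jog_arm(
  increments=[
    [0, [0, 0, 0.5], 0],
    [0, [0, 0, 0], 0],
    [0, [0, 0, -1], 0],
    [0, [0, 0, -3], 0],
    [0, [0, 0, -10], 0],
    [0, [0, 0, -30], 0],
    [0, [0, 0, -60], 0],
    [0, [0, -40, -90], 0],
    [0, [0, -80, -100], 0],
    [0, [0, -120, -100], 0],
    [0, [0, -120, -100], 0],
    [0, [0, -120, -100], 0],
  ],
)

```text
time_s: 10.9
eef_pos: [0.3735, 0.4041, 0.1682]
eef_rot: [3.137, -0.018, 0.784]
force: [0.1, 0.3, 0.7]
gripper_width: 0.0006
```

```bash
python3 shot.py g scene top wrist
python3 - <<'E'
from h import *
import glob
b=cv2.imread(sorted(glob.glob('pics/g_top*'))[-1])[165:235,240:310]
a=cv2.imread(sorted(glob.glob('pics/g_scene*'))[-1])[170:240,230:300]
cv2.imwrite('pics/gz2.png',np.hstack([cv2.resize(q,(400,400),interpolation=2) for q in (b,a)]))
w=cv2.imread(sorted(glob.glob('pics/g_wrist*'))[-1]); cv2.imwrite('pics/gw.png',w)
E
```

```text
10.9 [0.37345049 0.40412933 0.16815851] [0.10595312 0.34446272 0.71617004]
scene 10.9
top 10.95
wrist 11.0
```

View pics/gz2.png

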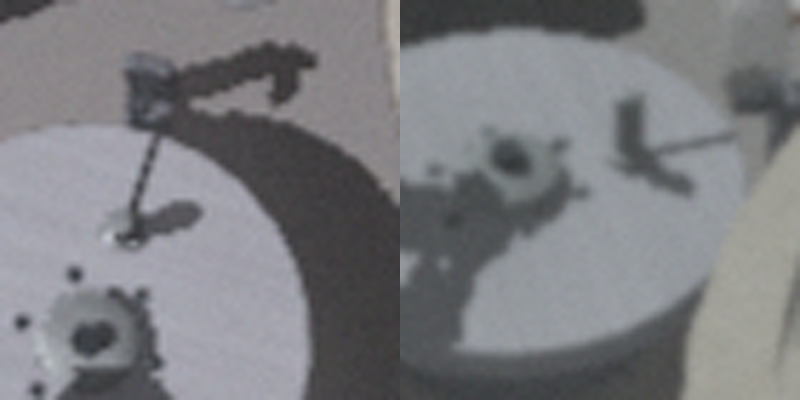

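View pics/gw.png

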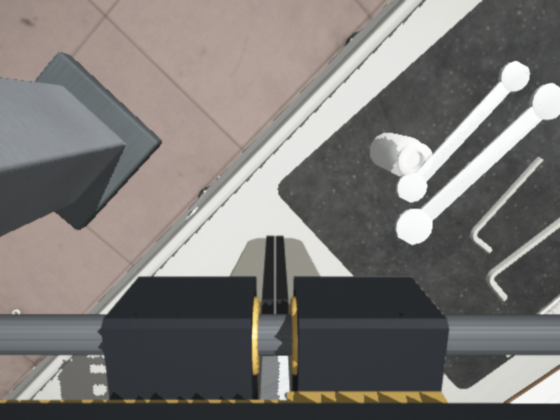

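Contact is clear and the top view shows the line near the pointer, perhaps slightly short. For a closer look I'll turn the wrist camera to look past the hub at the pointer from above.

>>> jog_arm(
  increments=[
    [0, [0, 0, -25], -0.1],
    [0, [0, 20, -52], -0.23],
    [0, [2, 50, -52], -0.36],
    [0, [4, 80, -52], -0.5],
    [0, [6, 110, -52], -0.64],
    [0, [8, 140, -52], -0.78],
    [0, [9, 170, -52], -0.787],
    [0, [9, 170, -52], -0.787],
    [0, [9, 170, -52], -0.787],
    [0, [9, 170, -52], -0.787],
  ],
)

```text
time_s: 12.05
eef_pos: [0.4994, 0.2879, 0.2204]
eef_rot: [3.127, -0.009, 1.567]
force: [0.2, -0.1, 0.2]
gripper_width: 0.0008
```

```bash
python3 shot.py k wrist; cp pics/k_wrist* pics/k.png
```

```text
12.05 [0.49941145 0.28785919 0.22036565] [ 0.23900461 -0.07365227  0.23798051]
wrist 12.05
```

View pics/k.png

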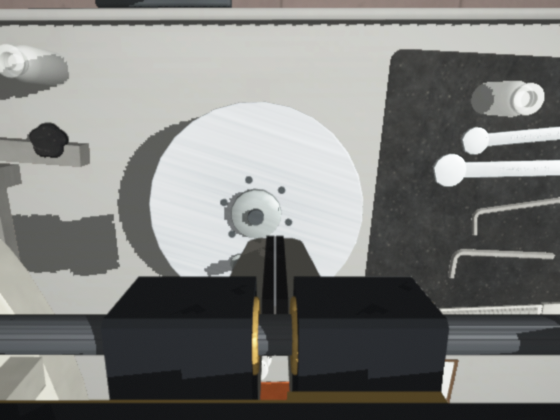

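>>> jog_arm(
  increments=[
    [0, [0, 40, 0], 0],
    [0, [0, 80, 0], 0],
    [0, [0, 120, 0], 0],
    [0, [0, 160, 0], 0],
    [0, [0, 200, 0], 0],
    [0, [0, 200, 0], 0],
    [0, [0, 200, 0], 0],
  ],
)

```text
time_s: 12.8
eef_pos: [0.6986, 0.2881, 0.2226]
eef_rot: [3.128, -0.009, 1.568]
force: [0.2, -0.8, -0.4]
gripper_width: 0.0002
```

```bash
python3 shot.py l wrist; cp pics/l_wrist* pics/l.png
```

```text
12.8 [0.69862063 0.28811392 0.22256941] [ 0.1736255  -0.7529539  -0.37764541]
wrist 12.8
```

View pics/l.png

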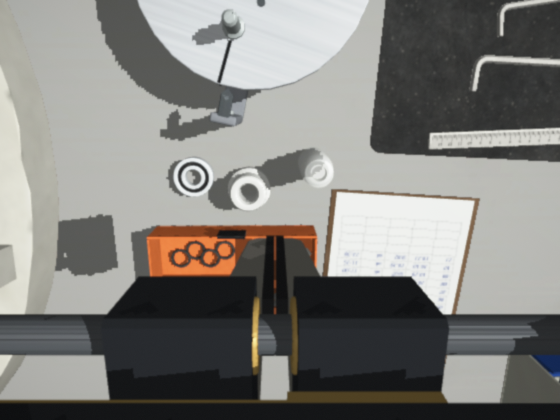

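Run:
```python
from h import *
b=cv2.imread('pics/l.png')[0:140,170:310]
cv2.imwrite('pics/lz.png',cv2.resize(b,None,fx=4,fy=4,interpolation=2))
```

```text
(no output)
```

View pics/lz.png

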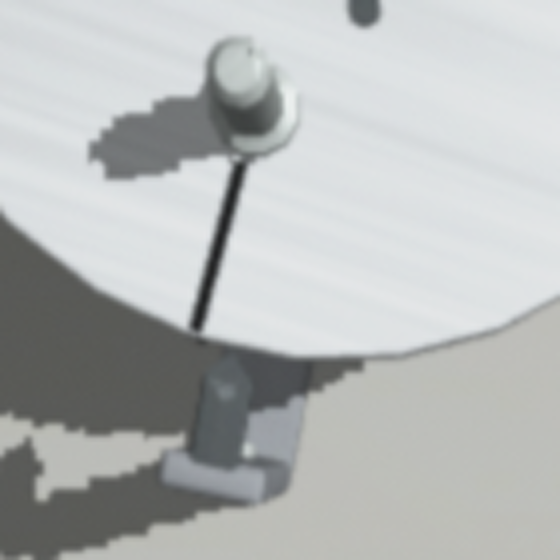

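Run:
```python
from h import *
m=vision.camera_model('wrist')
f=lambda x,y,z:ang(m,170+x/4-.4,y/4-.4,z)
l=f(197,331,.068); l2=f(240,165,.068); t=f(229,357,.078); b=f(213,465,.078)
for q in (l,l2,t,b): print(q)
print('angle of line dir',np.arctan2(*(l[0]-l2[0])[::-1]),'blade dir',np.arctan2(*(b[0]-t[0])[::-1]))
d=l2[0]-0; 
# hub estimate in this view by extending line
u=(l[0]-l2[0])/np.linalg.norm(l[0]-l2[0]); h=l[0]-.095*u; print('hub from line',h)
q=t[0]-h; print('pointer from that hub',np.linalg.norm(q),np.arctan2(q[1],q[0]))
```

```text
(array([0.60832051, 0.24332384]), np.float64(0.09320114802135526), np.float64(-0.29700643824917655))
(array([0.57674868, 0.2531704 ]), np.float64(0.06013020332356013), np.float64(-0.29408498064934335))
(array([0.6139096 , 0.25082612]), np.float64(0.0967518205140601), np.float64(-0.20582763042504618))
(array([0.63487612, 0.24685373]), np.float64(0.11808831085660701), np.float64(-0.20246961697893873))
angle of line dir -0.30231818776377256 blade dir -0.18724406267339672
hub from line [0.51762887 0.27160858]
pointer from that hub 0.0984981721129497 -0.212591114049401
```

The closer view reads cleanly: line at -0.295, pointer at -0.205, radii matching. The line is about 0.09 rad short, 8.5 mm at the rim. I'll go back, press, and ease it round a bit more.

>>> jog_arm(
  increments=[
    [0, [6, -40, 0], 0.14],
    [0, [13, -80, 0], 0.28],
    [0, [20, -120, 0], 0.42],
    [0, [26, -160, 0], 0.56],
    [0, [33, -200, 0], 0.7],
    [0, [39, -233, 10], 0.787],
    [0, [39, -233, 50], 0.787],
    [0, [39, -233, 90], 0.787],
    [0, [39, -233, 130], 0.787],
    [0, [39, -233, 145], 0.787],
    [0, [39, -233, 148], 0.787],
    [0, [39, -233, 148], 0.787],
  ],
)

```text
time_s: 14.05
eef_pos: [0.4671, 0.3295, 0.0731]
eef_rot: [3.138, -0.017, 0.782]
force: [0.5, 1.2, -0.3]
gripper_width: 0.0002
```

>>> jog_arm(
  increments=[
    [0, [0, 0, 2], 0],
    [0, [0, 0, 4], 0],
    [0, [0, 0, 6], 0],
    [0, [0, 0, 8], 0],
    [0, [0, 0, 8], 0],
    [0, [0, 0, 8], 0],
  ],
)

```text
time_s: 14.65
eef_pos: [0.4698, 0.3316, 0.0683]
eef_rot: [3.138, -0.024, 0.781]
force: [-2.1, 1.0, 21.3]
gripper_width: 0.0006
```

```bash
cat > tz.py <<'E'
import sys
from h import *
p,_=vision.camera('top'); crop(p,240,165,310,235,8,f'pics/{sys.argv[1]}.png')
E
python3 tz.py n1
```

```text
(no output)
```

View pics/n1.png

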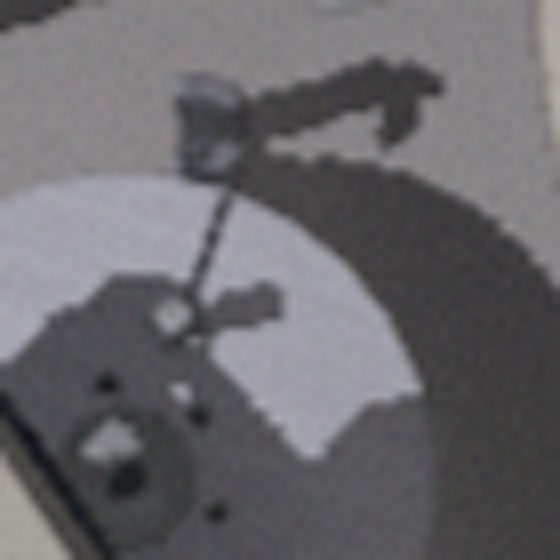

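Pressing drags the wheel back a little and so does releasing (line end now at x=230, was 221 when released). Allowing for both, I want it at about x=182 before lifting.

>>> jog_arm(
  increments=[
    [0, [-2, 0, 2], 0],
    [0, [-5, 0, 2], 0],
    [0, [-8, 0, 2], 0],
    [0, [-11, 0, 2], 0],
    [0, [-14, 0, 2], 0],
    [0, [-15.5, 0, 2], 0],
    [0, [-15.5, 0, 2], 0],
    [0, [-15.5, 0, 2], 0],
  ],
)

```text
time_s: 15.5
eef_pos: [0.4614, 0.3222, 0.0684]
eef_rot: [3.136, -0.029, 0.781]
force: [0.7, -0.1, 14.1]
gripper_width: 0.0002
```

```bash
python3 tz.py n2
```

```text
(no output)
```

View pics/n2.png

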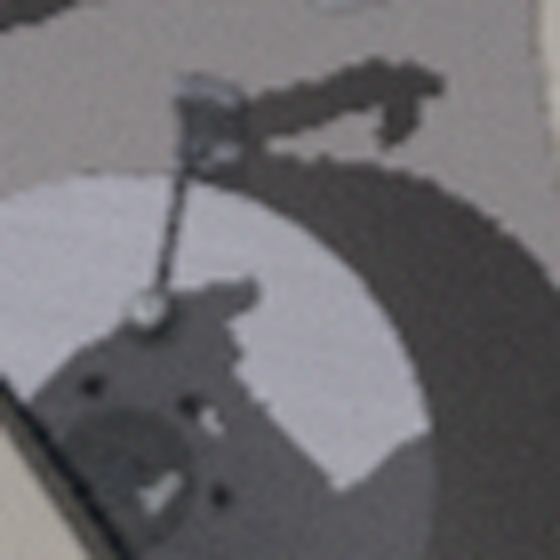

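>>> jog_arm(
  increments=[
    [0, [0, 0, 0.5], 0],
    [0, [0, 0, 0], 0],
    [0, [0, 0, -1], 0],
    [0, [0, 0, -3], 0],
    [0, [0, 0, -10], 0],
    [0, [0, 0, -40], 0],
    [0, [0, 0, -80], 0],
    [0, [0, 0, -120], 0],
    [0, [0, 0, -152], 0],
  ],
)

```text
time_s: 16.45
eef_pos: [0.4578, 0.3197, 0.2231]
eef_rot: [3.136, -0.031, 0.781]
force: [0.1, 0.9, 0.1]
gripper_width: 0.0002
```

>>> jog_arm(
  increments=[
    [0, [20, 27, 0], -0.13],
    [0, [41, 54, 0], -0.26],
    [0, [62, 82, 0], -0.39],
    [0, [83, 110, 0], -0.52],
    [0, [104, 138, 0], -0.65],
    [0, [125, 166, 0], -0.787],
    [0, [144, 191, 0], -0.787],
    [0, [144, 191, 0], -0.787],
    [0, [144, 191, 0], -0.787],
    [0, [144, 191, 0], -0.787],
  ],
)

```text
time_s: 17.45
eef_pos: [0.6933, 0.2856, 0.2285]
eef_rot: [3.117, -0.018, 1.568]
force: [-0.5, -0.7, 0.2]
gripper_width: 0.0005
```

```bash
python3 shot.py q wrist
python3 - <<'E'
from h import *
import glob
w=cv2.imread(glob.glob('pics/q_wrist*')[0])[0:140,170:310]
cv2.imwrite('pics/qz.png',cv2.resize(w,None,fx=4,fy=4,interpolation=2))
E
```

```text
17.45 [0.69334905 0.28559976 0.22851912] [-0.53218433 -0.74572375  0.18005515]
wrist 17.45
```

View pics/qz.png

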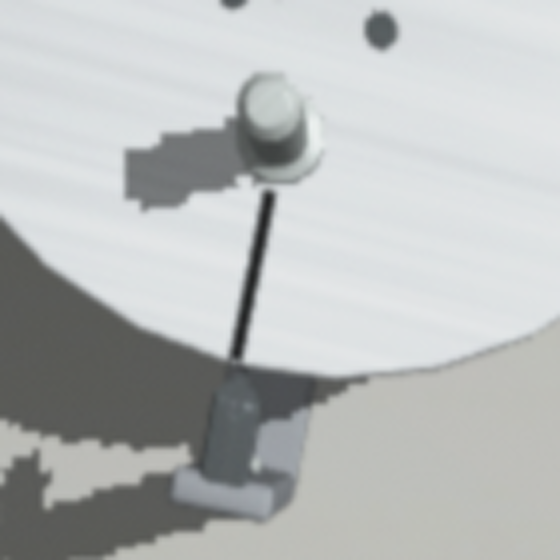

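Run:
```python
from h import *
m=vision.camera_model('wrist')
f=lambda x,y,z:ang(m,170+x/4-.4,y/4-.4,z)
for q in (f(237,359,.068),f(267,195,.068),f(240,375,.078),f(226,485,.078)): print(q)
import time
a,_=vision.camera('wrist'); b,_=vision.camera('wrist')
old=cv2.imread(__import__('glob').glob('pics/q_wrist*')[0])[:,:,::-1]
print(np.abs(b.astype(int)-old)[:110,170:310].mean(), manip.read_state()['time_s'])
```

```text
(array([0.61081249, 0.24984669]), np.float64(0.09393374065273144), np.float64(-0.2227737422375906))
(array([0.57891953, 0.2570267 ]), np.float64(0.06124260366195995), np.float64(-0.22348738453294595))
(array([0.61426959, 0.25133174]), np.float64(0.09700253772492697), np.float64(-0.19996665109844672))
(array([0.63608476, 0.24770801]), np.float64(0.11910537419159113), np.float64(-0.19340290496574883))
1.2237878787878789 17.6
```

The line is at -0.223 rad and the pointer at -0.200, an offset of about 2.2 mm against the 8 mm limit. The wheel is still and the tool clear, so I'm handing in.

```bash
python3 -c "
from station import ticket; print(ticket.sign_off())"
```

```text
the job is handed in; nothing more can be done
None
```

I flicked the wheel, let it run free, braked it with a fingertip and eased the line round to the pointer. The job was handed in at 17.6 s; sign-off gives no verdict.

- **Flick and free run:** With the shut fingertips I pushed the pin counter-clockwise to about 1.8 rad/s. The wheel then ran untouched for more than 5 s.
- **Braking:** I pressed a fingertip on the flat top with about 15 N while the wheel was turning at about 0.9 rad/s. It stopped about 0.27 rad (25 mm at the rim) short of the pointer.
- **Easing round:** It took two drags under the fingertip. After the first the line was still about 8.5 mm short, partly because pressing and lifting each pulled the wheel back a few millimetres.

**Last checks:**
- **Alignment:** In the wrist camera the line bears -0.223 rad and the pointer -0.200 rad. The line end is about 2.2 mm off sideways, against the 8 mm allowed.
- **At rest:** Wrist pictures about 0.1 s apart show no movement beyond noise.
- **Clear of contact:** The tool was about 0.15 m above the wheel with the force reading near zero.
- **Bystanders:** I did not re-measure the loose things at the end, but the tool never came near them.
- **Disagreement:** The first top-view estimate of the pointer bearing (-0.24 rad) differed from the closer wrist view (-0.20 rad). I used the wrist view, where the blade tip was clearly visible. By the top-view figure the line would still be within about 2 mm.

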